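Hang the transformer cover and count the job

TASK

Take the U-shaped aluminium transformer cover out of its bay in the wooden rack and hang it astride the steel bar of the small drying stand, between the two uprights, so that it sits level on the bar by itself. Then count the job on the bench tally counter: swing its sprung lever all the way to its stop and let it come back to rest. Leave the torch, the flux tin and the radio back panel where they lie.

Things in the scene. Friction and masses are not known exactly. Their poses are not given: they have to be found in the camera images.
- cover: Loose aluminium cover folded to an upside-down U, open below and at both ends: 66 mm long (x, along the fold), 60 wide (y, across the side walls), 85 high; walls 4 mm (52 between them), flat top 6 mm. 0.15 kg. Origin: centre of the underside, at the walls' feet; z up to the closed top. In the bay only its open ends (x faces) are free for fingers, over the bar only its side walls (y faces).
- rack: Fixed wooden rack with one bay, on a board 110 x 140 x 10 mm. Two partitions 20 mm thick, 70 mm deep (x), 74 mm apart (y), rise to 105 mm above the bench, 10 mm above the cover's top; the bay is open along x at front and back and above. The cover stands on the board, feet down. Origin: centre of the underside, on the bench.
- stand: Fixed drying stand: wooden foot 130 (x) x 150 (y) x 12 mm; two wooden uprights (36 mm in x, 16 mm thick), 98 mm free between them (y), 150 mm high, joined by a flat steel bar along y, 24 mm wide (x), 14 mm thick, upper face 120 mm above the bench. Origin: centre of the underside, on the bench.
- bar_mid (a point): Middle of the upper face of the stand's bar, 120 mm above the bench. Same axes as the stand: y along the bar. When the cover hangs, its fold (its x) runs along the bar and the underside of its top rests here, so its origin is 79 mm below this point.
- counter: Fixed grey steel bench tally counter, 120 x 120 mm, box top 55 mm above the bench, row of white number drums in its top near the front (-x) edge. Origin: centre of the underside, on the bench.
- lever (a joint): The counter's sprung lever, rad: 0 at rest, 1.2 at its stop. It turns about a vertical axis, counter-clockwise from above; at rest the arm points to 146 degrees in the counter's frame (0 = its x, 90 = its y), at the stop to 214, so the post travels from the +y to the -y side. A spring takes it back; about 4.5 N at the post holds it at the stop.
- lever_post (a point): Top centre of the black upright round post at the lever's free end, 113 mm above the bench: diameter 18 mm, standing 46 mm clear above the lever arm (flat bar 14 mm wide, upper face at 67 mm). 85 mm from the pivot axis.
- lever_pivot (a point): Point on the lever's vertical pivot axis, 60 mm above the bench, at x = +45 mm, y = 0 in the counter's frame.
- torch: Bystander: yellow plastic torch lying on the bench along its x, 175 mm long, square head 62 x 62 mm. Origin: underside, near its middle.
- flux_tin: Bystander: flat round steel tin, diameter 69 mm, 30 mm high. Origin: centre of the underside.
- panel: Bystander: grey plastic radio back panel lying flat, 110 (x) x 170 (y) x 8 mm. Origin: centre of the underside.
Not all that is in view belongs to the job. What is shaped like the counter but blue or green is not meant.

How it is judged:
By the outcome, as a careful person would: the job done as asked, in the order asked, and still so for the second after the job is handed in, with the robot touching nothing.
It also fails if it takes over 72 s, if anything falls off the work surface, if the arm or the gripper's body presses on something with over 40 N, if the wrist force passes 120 N, or if a joint passes its speed limit or range.

ROBOT

A 7-joint arm with a two-finger parallel gripper is mounted at the origin on the work surface. World frame = base frame: x ahead of the robot, y to its left, z up, the work surface at z = 0. Lengths are in m, angles in rad, forces in N, time in s.
With the tool pointing down it reaches from about 0.425 to 1.025 m from the base axis. Payload 9.4 kg.
Tool frame: the origin (TCP) lies on the centre line of the jaws, within the pads' length; the fingertips stand 17 mm ahead of it and the grasp point (between the pads) lies 2 mm behind it (env.nose_length is the distance from the TCP to the fingertips, in m); x points along the fingers, y is the direction in which the jaws open and shut, and the axes are right-handed (so a half turn about x gives the same grasp; the last joint's range is limited). The gripper opens to 93 mm and grips with 3 to 60 N. Pads are 15 mm wide; open, the fingers measure 128 mm over their backs; the gripper's body (75 mm by 188 mm) begins 65 mm behind the grasp point.
Start: joints at [1.172, 0.599, -0.003, 1.599, 0.002, 0.943, -0.08], TCP at [0.229, -0.688, 0.236] pointing down, gripper open.
Joint ranges: [-2.57, 2.57], [-0.35, 1.97], [-1.29, 1.29], [0.11, 2.56], [-1.05, 4.19], [0.11, 1.86], [-2.63, 2.63]. Speed limits (rad/s): [2.22, 2.22, 3.01, 3.01, 3.14, 3.14, 3.14].

INTERFACE

Orientations are given as a unit quaternion [w, x, y, z].
In Python, from rig import env, camera, camera_params, models gives the robot as it stands.
- The arm moves only by the shell command python3 -m pendant 'ROWS' [FORCE]. ROWS is JSON, a list of rows, each a list of 7 numbers: the closure, from -1 (fully open) to 1 (shut), then the shift along the tool's x, y, z in mm, then the turn, a rotation vector about the tool's x, y, z in degrees. A call has 1 to 8 rows; each row shifts and turns the commanded pose from where the row before left it, along the tool's axes as they then stand; what a row does not reach is not made up. A row lasts 1/8 s, in which the tool goes at most 62.5 mm and 10.7 degrees, less where a joint would pass 70% of its speed; a pose out of reach is approached as far as the arm can. A call with a gripper value outside its range is refused whole. The fingers move at their own pace and stop on an object; FORCE is the grip in N (left out, the last holds). Time passes only in rows, so rows that do not move let the fingers close. It gives the time, the measured TCP pose, the force and the opening at its end, in the units of the state.
- env.get_obs(): the state, without advancing time (a new reading comes with each control period).
- camera(name): name is "scene" or "side" or "wrist"; returns the picture (384x512x3 uint8, red, green, blue); there is no depth.
- camera_params(name): a dict with "fx", "fy", "cx", "cy" (pixels), "distortion" ([k1, k2, p1, p2, k3] as OpenCV has them; the pictures are not rectified), "R" (3x3) and "t" (3): a world point X has camera coordinates R X + t. Camera axes: x right, y down, z forward; pixel columns grow to the right and rows downward; lengths in m; the calibration is good to about 2 mm. A picture is of the moment at which its call begins: read the wrist's pose just before it. camera_params takes no time and is no camera call; for the wrist camera it gives the pose at the moment of the call.
- env.hand_in(): hands the job in, once; it reports no verdict.
Trained networks look in the newest picture that a camera, given by its name, has taken for a name from the list of things; names that differ only in an ending like _2 or _b are one class to them, and where a whole thing is asked for, a point or a joint stands for the part that bears it (a point fixed in the world has none). Each returns a list of dicts, best first, with "conf" (0 to 1); they miss things now and then, are a little off and sometimes report something else, mostly with a low value. They report only what shows in the picture. A call takes as long as a camera call. They do not tell look-alikes from the thing itself.
- models.outline_of(target, camera): "region" (384x512 bool, what is visible of it).
- models.spot_point(target, camera): "centre" ([x, y, z] in m, in world coordinates, good to about 4 mm: a listed point, or the origin of a listed thing).
The state is a dict: "time_s": time; "q": joint angles; "qd": joint speeds; "joint_efforts": joint torques, N m; "position": TCP position; "eef_rot": TCP orientation; "wrist_force": force on the tool from outside, world axes, zero at the start; "moment": the same for the moment, N m; "gripper_width": finger opening in m.
Only numpy, scipy, OpenCV 4.12 (cv2) and the standard library are available. Lean on these libraries where they do the work, as an engineer would, in place of code of your own. Each camera call takes 0.05 s, during which the arm holds its last target. There are 200 camera calls.

## Working session

There is one attempt and no reset: what is moved stays moved. The work goes in short steps, Python scripts to look and compute and a shell command to move; the robot and the scene stay as the last step left them, time stands still between calls to the robot, and variables do not carry over. Pictures are saved under pics/ and viewed, about 8 in all and at most 12, crops included, and the job is handed in when it is done.

```bash
ls; mkdir -p pics; python3 - <<'E'
from rig import env,camera,camera_params,models
import cv2,numpy as np
o=env.get_obs();print(o['time_s'],o['position'],o['eef_rot'],o['gripper_width'])
ims=[]
for c in ['scene','side']:
    im=camera(c);ims.append(im)
    for t in ['cover','rack','stand','bar_mid','counter','lever_post','lever_pivot','torch','flux_tin','panel']:
        print(c,t,[(round(d['conf'],2),np.round(d['centre'],3).tolist()) for d in models.spot_point(t,c)[:3]])
im=np.vstack(ims);cv2.imwrite('pics/a.png',cv2.cvtColor(ims[0],cv2.COLOR_RGB2BGR));cv2.imwrite('pics/b.png',cv2.cvtColor(ims[1],cv2.COLOR_RGB2BGR))
E
```

```text
pics
0.0 [ 0.22912246 -0.68735629  0.23478948] [-0.11276294 -0.69783764 -0.1138044   0.69810866] 0.09274543651053493
scene cover [(0.66, [0.488, -0.387, 0.009])]
scene rack [(0.6, [0.494, -0.391, 0.001])]
scene stand [(0.79, [0.498, 0.007, -0.002]), (0.42, [0.503, 0.423, 0.114])]
scene bar_mid [(0.56, [0.502, 0.013, 0.121])]
scene counter [(0.9, [0.527, 0.578, -0.0]), (0.88, [0.72, 0.415, 0.0]), (0.82, [0.32, 0.139, -0.002])]
scene lever_post [(0.74, [0.71, 0.46, 0.117]), (0.66, [0.506, 0.424, 0.116]), (0.58, [0.509, 0.632, 0.11])]
scene lever_pivot [(0.79, [0.362, 0.121, 0.062]), (0.78, [0.559, 0.356, 0.057]), (0.72, [0.762, 0.396, 0.059])]
scene torch [(0.91, [0.716, 0.169, -0.002]), (0.6, [0.502, 0.011, 0.122])]
scene flux_tin [(0.82, [0.752, -0.016, -0.003])]
scene panel [(0.76, [0.706, -0.188, 0.006]), (0.2, [0.492, -0.39, 0.001])]
side cover []
side rack [(0.75, [0.488, -0.388, -0.002])]
side stand [(0.72, [0.5, 0.009, 0.002])]
side bar_mid [(0.65, [0.503, 0.009, 0.121])]
side counter [(0.9, [0.514, 0.369, -0.002]), (0.88, [0.527, 0.574, 0.0]), (0.77, [0.719, 0.409, 0.001])]
side lever_post [(0.83, [0.511, 0.632, 0.111]), (0.73, [0.504, 0.418, 0.11]), (0.6, [0.32, 0.192, 0.111])]
side lever_pivot [(0.82, [0.36, 0.119, 0.056]), (0.8, [0.555, 0.353, 0.06]), (0.73, [0.762, 0.393, 0.061])]
side torch [(0.61, [0.71, 0.169, 0.001])]
side flux_tin [(0.66, [0.746, -0.008, 0.002])]
side panel [(0.74, [0.714, -0.195, 0.001])]
```

View pics/a.png

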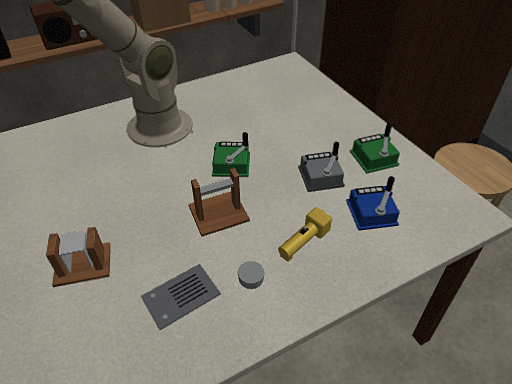

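View pics/b.png

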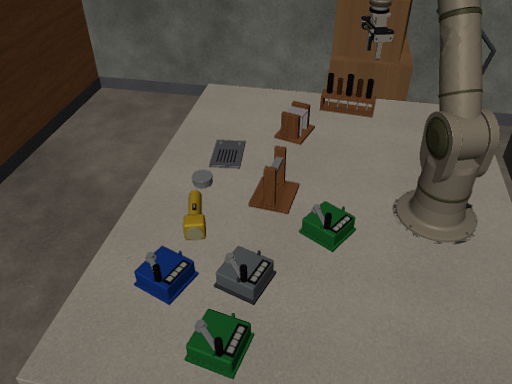

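The grey counter is at about (0.514, 0.369): row 170, col 322 in the scene view, row 273, col 245 in the side view. The cover is in its bay at the left, and the stand is empty. I'll refine the poses by fitting the known geometry to the outlines.

```bash
cat > fit.py <<'E'
from rig import env,camera,camera_params,models
import cv2,numpy as np
from scipy.optimize import minimize
def box(cx,cy,z0,z1,sx,sy):
    return np.array([[cx+a*sx/2,cy+b*sy/2,z] for a in(-1,1) for b in(-1,1) for z in(z0,z1)])
RACK=[box(0,0,0,.01,.11,.14)]+[box(0,s*.047,.01,.105,.07,.02) for s in(-1,1)]
STAND=[box(0,0,0,.012,.13,.15)]+[box(0,s*.057,.012,.15,.036,.016) for s in(-1,1)]+[box(0,0,.106,.12,.024,.1)]
COVER=[box(0,0,.079,.085,.066,.06)]+[box(0,s*.028,0,.085,.066,.004) for s in(-1,1)]
COUNTER=[box(0,0,0,.055,.12,.12)]
def proj(P,c):
    p=camera_params(c) if isinstance(c,str) else c
    return cv2.projectPoints(np.asarray(P,float),cv2.Rodrigues(np.array(p['R'],float))[0],np.array(p['t'],float),
      np.array([[p['fx'],0,p['cx']],[0,p['fy'],p['cy']],[0,0,1.]]),np.array(p['distortion'],float))[0][:,0]
def place(B,x,y,yaw,z=0):
    c,s=np.cos(yaw),np.sin(yaw)
    return B@np.array([[c,s,0],[-s,c,0],[0,0,1]])+[x,y,z]
S=4
def render(boxes,pose,c,z=0):
    m=np.zeros((384*S,512*S),np.uint8)
    for b in boxes:
        h=cv2.convexHull((proj(place(b,*pose,z),c)*S+S/2-.5).astype(np.float32))
        cv2.fillConvexPoly(m,np.round(h).astype(np.int32),255)
    return cv2.resize(m,(512,384),interpolation=cv2.INTER_AREA)/255.
def fit(boxes,masks,p0,z=0,ign=None):
    """masks: list of (mask, camparams)"""
    def cost(v):
        e=0
        for m,c in masks:
            r=render(boxes,v,c,z); w=1-render(ign,v,c,.01) if ign else 1
            e+=(w*np.abs(r-m)).sum()/m.sum()
        return e
    best=None
    for y0 in p0[2]:
        i=np.array([p0[0],p0[1],y0])
        r=minimize(cost,i,method='Nelder-Mead',options=dict(initial_simplex=np.vstack([i,i+[.008,0,0],i+[0,.008,0],i+[0,0,.15]]),xatol=1e-4,fatol=1e-4,maxiter=150))
        if best is None or r.fun<best.fun: best=r
    return best.x,best.fun
E
python3 - <<'E'
from fit import *
P={c:camera_params(c) for c in('scene','side')}
yaws=np.radians([-60,-30,0,30,60,90])
M={}
for c in P:
    camera(c)
    for t in('rack','stand','cover','counter'):
        M[c,t]=models.outline_of(t,c)
        print(c,t,[(round(d['conf'],2),int(d['region'].sum()),np.round(np.argwhere(d['region']).mean(0)).tolist()) for d in M[c,t][:4]])
def pick(c,t,pt):
    u=proj([pt],P[c])[0]
    L=[d for d in M[c,t] if np.linalg.norm(np.argwhere(d['region']).mean(0)[::-1]-u)<20]
    return L[0]['region'].astype(float) if L else None
for t,B,pt,ign in(('rack',RACK,(.49,-.389,.05),COVER),('stand',STAND,(.5,.009,.06),None),):
    for cs in(['scene'],['side'],['scene','side']):
        ms=[(m,P[c]) for c in cs if (m:=pick(c,t,pt)) is not None]
        if ms:
            x,f=fit(B,ms,(*pt[:2],yaws if len(cs)==2 else yaws),ign=ign);print(t,cs,np.round(x[:2],4),np.degrees(x[2]).round(1),round(f,3))
E
```

```text
scene rack [(0.27, 1101, [233.0, 306.0])]
scene stand [(0.94, 2367, [206.0, 217.0])]
scene cover [(0.7, 1474, [170.0, 322.0]), (0.57, 749, [247.0, 73.0])]
scene counter [(0.89, 1934, [207.0, 373.0]), (0.85, 1499, [171.0, 322.0]), (0.81, 1212, [158.0, 231.0]), (0.57, 1472, [152.0, 375.0])]
side rack [(0.73, 795, [126.0, 293.0])]
side stand [(0.84, 1794, [186.0, 275.0]), (0.24, 807, [219.0, 194.0])]
side cover [(0.69, 223, [115.0, 300.0])]
side counter [(0.93, 2354, [274.0, 165.0]), (0.77, 1787, [225.0, 328.0]), (0.76, 3182, [343.0, 219.0]), (0.67, 2300, [274.0, 244.0])]
rack ['side'] [ 0.492  -0.3927] -14.6 0.135
rack ['scene', 'side'] [ 0.492  -0.3927] -14.6 0.135
stand ['scene'] [0.4984 0.0087] -6.8 0.078
stand ['side'] [0.5009 0.0062] -4.7 0.043
stand ['scene', 'side'] [0.5001 0.0074] -4.9 0.14
```

```bash
cat > go.py <<'E'
import sys,numpy as np
from scipy.spatial.transform import Rotation as R
from rig import env
def state():
    o=env.get_obs();q=o['eef_rot'];return o,R.from_quat([q[1],q[2],q[3],q[0]]).as_matrix()
def plan(x,y,z,yaw=None):
    """print what takes the tool there, pointing down, its y axis at yaw deg in world (mod 180)"""
    o,A=state();d=np.array([x,y,z])-o['position']
    cur=np.degrees(np.arctan2(A[1,1],A[0,1]))
    print('t',round(o['time_s'],2),'pos',np.round(o['position'],4),'yaw_y',round(cur,2),'q7',round(o['q'][6],2),'F',np.round(o['wrist_force'],1),'w',round(o['gripper_width'],4))
    print('shift mm (tool axes now)',np.round(A.T@d*1000,1))
    if yaw is not None:
        for k in(0,180):
            w=(yaw+k-cur+180)%360-180;c=np.cos(np.radians(yaw+k));s=np.sin(np.radians(yaw+k))
            Y=np.array([c,s,0]);X=np.array([0,0,-1.]);T=np.c_[X,Y,np.cross(X,Y)]
            print('turn deg',np.degrees(R.from_matrix(A.T@T).as_rotvec()).round(1),'then shift',np.round(T.T@d*1000,1))
if __name__=='__main__': plan(*map(float,sys.argv[1:]))
E
python3 go.py 0.49 -0.39 0.33 -14.6
python3 -c "
from rig import camera_params as c
import numpy as np
p=c('wrist');print(-np.array(p['R']).T@np.array(p['t']),np.array(p['R'])[2],p['fx'])"
```

```text
t 1.6 pos [ 0.2293 -0.6878  0.2356] yaw_y -71.56 q7 -0.08 F [ 0.4 -0.7 -0.2] w 0.093
shift mm (tool axes now) [ -94.4 -200.  -341.5]
turn deg [-57.   0.   0.] then shift [ -94.4  177.2 -353.9]
turn deg [123.   0.  -0.] then shift [ -94.4 -177.2  353.9]
[ 0.29890911 -0.66467267  0.38432883] [-0.25316478 -0.08537552 -0.96364859] 321.64460667691196
```

```bash
python3 -m pendant '[[-1,-30,0,0,-9.5,0,0],[-1,-30,0,0,-9.5,0,0],[-1,-34,0,0,-9.5,0,0],[-1,0,0,0,-9.5,0,0],[-1,0,0,0,-9.5,0,0],[-1,0,0,0,-9.5,0,0]]' | tail -3; python3 -m pendant '[[-1,0,25,-50,0,0,0],[-1,0,25,-50,0,0,0],[-1,0,25,-50,0,0,0],[-1,0,25,-50,0,0,0],[-1,0,25,-50,0,0,0],[-1,0,25,-50,0,0,0],[-1,0,27,-54,0,0,0],[-1,0,0,0,0,0,0]]' | tail -3; python3 go.py 0.49 -0.39 0.33 -14.6
python3 - <<'E'
from fit import *
p=camera_params('wrist');im=camera('wrist')
print(models.spot_point('cover','wrist')[:2],models.spot_point('rack','wrist')[:2])
d=cv2.cvtColor(im,cv2.COLOR_RGB2BGR)
for t,B,col in(('rack',RACK,(0,255,0)),):
    for b in B: cv2.polylines(d,[cv2.convexHull(proj(place(b,.492,-.3927,np.radians(-14.6)),p).astype(np.float32)).astype(int)],1,col)
cv2.imwrite('pics/c.png',d)
L=models.outline_of('cover','wrist')
for l in L[:2]:print(l['conf'],l['region'].sum())
L2=models.outline_of('rack','wrist')
for l in L2[:2]:print(l['conf'],l['region'].sum())
np.savez('w1.npz',im=im,c=L[0]['region'] if L else 0,r=L2[0]['region'] if L2 else 0,R=p['R'],t=p['t'])
E
```

```text
eef_rot: [-0.434, -0.558, -0.434, 0.558]
wrist_force: [-0.7, 0.1, -1.1]
gripper_width: 0.0928
eef_rot: [0.435, 0.558, 0.435, -0.557]
wrist_force: [-0.3, -0.5, -0.5]
gripper_width: 0.0933
t 3.35 pos [ 0.4935 -0.3846  0.33  ] yaw_y -14.08 q7 0.17 F [-0.3 -0.5 -0.5] w 0.0933
shift mm (tool axes now) [ 0.  -2.   6.1]
turn deg [ 0.5 -0.1 -0.1] then shift [ 0.  -2.   6.1]
turn deg [-1.795e+02  1.000e-01 -2.000e-01] then shift [ 0.   2.  -6.1]
[{'centre': [0.4893, -0.3929, 0.0117], 'conf': 0.87}] []
0.79 2941
0.98 4680
```

View pics/c.png

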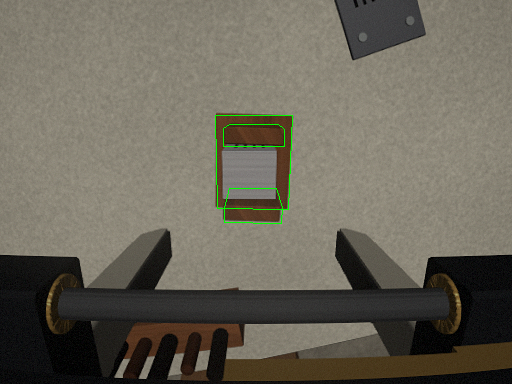

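The overlay matches the rack. The cover's top spans cols 222–276 and rows 147–200. Next I back-project its edges at z=0.095.

```bash
cat >> fit.py <<'E'
def back(uv,z,p):
    K=np.array([[p['fx'],0,p['cx']],[0,p['fy'],p['cy']],[0,0,1.]])
    n=cv2.undistortPoints(np.asarray(uv,float).reshape(-1,1,2),K,np.array(p['distortion'],float))[:,0]
    R=np.array(p['R']);t=np.array(p['t']);C=-R.T@t
    d=np.c_[n,np.ones(len(n))]@R
    return C+d*((z-C[2])/d[:,2])[:,None]
E
python3 - <<'E'
from fit import *
z=np.load('w1.npz');p=camera_params('wrist');p=dict(p,R=z['R'],t=z['t'])
im=z['im'].astype(int);
g=np.abs(im.max(2)-im.min(2));print(im[170,214:228].tolist(),im[170,270:282].tolist())
print('col250',[(r,im[r,240].tolist()) for r in range(142,152)],[(r,im[r,240].tolist()) for r in range(194,204)])
m=z['c'];
for r in(155,165,175,185,192):
    c=np.where(m[r])[0];print(r,c.min(),c.max()+1)
E
```

```text
[[140, 134, 121], [119, 107, 91], [86, 53, 32], [90, 60, 38], [92, 58, 38], [97, 63, 42], [90, 57, 37], [90, 59, 43], [102, 91, 84], [138, 138, 135], [133, 132, 127], [129, 124, 122], [129, 125, 122], [131, 127, 125]] [[129, 128, 125], [128, 126, 123], [131, 124, 124], [130, 129, 126], [131, 130, 126], [125, 120, 116], [94, 82, 70], [84, 52, 31], [84, 50, 31], [87, 55, 32], [89, 55, 36], [88, 53, 33]]
col250 [(142, [81, 50, 31]), (143, [50, 30, 18]), (144, [65, 61, 58]), (145, [100, 98, 97]), (146, [97, 95, 91]), (147, [95, 94, 92]), (148, [93, 92, 89]), (149, [94, 91, 87]), (150, [96, 93, 92]), (151, [134, 133, 130])] [(194, [134, 131, 127]), (195, [123, 120, 117]), (196, [126, 125, 122]), (197, [128, 125, 121]), (198, [125, 121, 121]), (199, [57, 41, 29]), (200, [67, 44, 23]), (201, [71, 47, 31]), (202, [72, 49, 32]), (203, [70, 44, 32])]
155 222 277
165 223 277
175 223 277
185 223 277
192 223 276
```

```bash
python3 - <<'E'
from fit import *
z=np.load('w1.npz');p=camera_params('wrist');p=dict(p,R=z['R'],t=z['t'])
im=z['im'].astype(float);b=im[:,:,2]
def cross(line,i0,i1,lv=80):
    s=line[i0:i1]-lv;k=np.where(s[:-1]*s[1:]<0)[0];return [i0+j+s[j]/(s[j]-s[j+1]) for j in k]
Lf,Rt=[],[]
for r in range(156,194,3):
    Lf.append((cross(b[r],217,228)[0],r));Rt.append((cross(b[r],270,283)[-1],r))
tp=[(c,cross(b[:,c],140,148,60)[-1]) for c in range(228,272,4)]
bt=[(c,cross(b[:,c],194,206)[0]) for c in range(228,272,4)]
for n,e in(('L',Lf),('R',Rt),('T',tp),('B',bt)):
    X=back(e,.095,p)[:,:2];v=np.linalg.svd(X-X.mean(0))[2][0]
    print(n,np.round(X.mean(0),4),'dir',np.degrees(np.arctan(v[1]/v[0])).round(1))
    y=np.radians(-14.6);ux=np.array([np.cos(y),np.sin(y)]);uy=np.array([-ux[1],ux[0]])
    d=X.mean(0)-[.492,-.3927];print('   in rack frame',np.round([d@ux*1e3,d@uy*1e3],1))
E
```

```text
Traceback (most recent call last):
IndexError: list index out of range
```

```bash
python3 - <<'E'
from fit import *
z=np.load('w1.npz');p=camera_params('wrist');p=dict(p,R=z['R'],t=z['t'])
im=z['im'].astype(float);b=im[:,:,2]
def cross(line,i0,i1,lv=80):
    s=line[i0:i1]-lv;k=np.where(s[:-1]*s[1:]<0)[0];return [i0+j+s[j]/(s[j]-s[j+1]) for j in k] or [np.nan]
Lf,Rt=[],[]
for r in range(156,194,3):
    Lf.append((cross(b[r],217,228)[0],r));Rt.append((cross(b[r],270,283)[-1],r))
tp=[(c,cross(b[:,c],140,153,60)[-1]) for c in range(228,272,4)]
bt=[(c,cross(b[:,c],194,206)[0]) for c in range(228,272,4)]
print(np.round(tp,1).tolist())
for n,e in(('L',Lf),('R',Rt),('T',tp),('B',bt)):
    e=np.array(e);e=e[~np.isnan(e[:,1])&~np.isnan(e[:,0])]
    X=back(e,.095,p)[:,:2];v=np.linalg.svd(X-X.mean(0))[2][0]
    print(n,np.round(X.mean(0),4),'dir',np.degrees(np.arctan(v[1]/v[0])).round(1))
    y=np.radians(-14.6);ux=np.array([np.cos(y),np.sin(y)]);uy=np.array([-ux[1],ux[0]])
    d=X.mean(0)-[.492,-.3927];print('   in rack frame',np.round([d@ux*1e3,d@uy*1e3],1))
E
```

```text
[[228.0, 143.6], [232.0, 143.7], [236.0, 147.2], [240.0, 144.1], [244.0, 147.4], [248.0, 144.3], [252.0, 144.7], [256.0, 144.5], [260.0, 144.7], [264.0, 147.2], [268.0, 144.9]]
L [ 0.4552 -0.381 ] dir 75.6
   in rack frame [-38.5   2.1]
R [ 0.5188 -0.3969] dir 75.2
   in rack frame [27.   2.6]
T [ 0.4947 -0.3546] dir -15.5
   in rack frame [-7.  37.5]
B [ 0.4784 -0.4186] dir -14.2
   in rack frame [ -6.7 -28.5]
```

```bash
python3 - <<'E'
import numpy as np,cv2
im=np.load('w1.npz')['im'][105:230,205:300]
cv2.imwrite('pics/d.png',cv2.resize(cv2.cvtColor(im,cv2.COLOR_RGB2BGR),None,fx=6,fy=4.7,interpolation=cv2.INTER_NEAREST))
E
```

```text
(no output)
```

View pics/d.png

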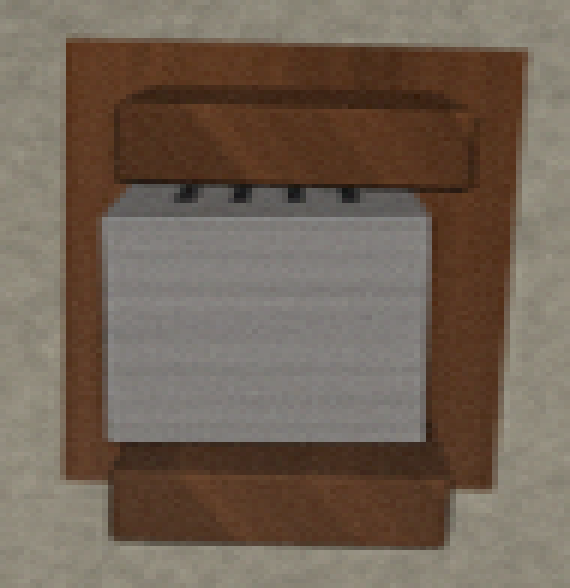

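```bash
python3 go.py 0.4866 -0.3905 0.090 -14.6
```

```text
t 3.6 pos [ 0.4884 -0.3912  0.3295] yaw_y -14.7 q7 0.17 F [-0.4 -0.2 -0.6] w 0.0929
shift mm (tool axes now) [239.5  -1.8  -0.4]
turn deg [-0.1  0.   0. ] then shift [ 2.395e+02 -1.900e+00 -2.000e-01]
turn deg [ 1.799e+02  0.000e+00 -1.000e-01] then shift [2.395e+02 1.900e+00 2.000e-01]
```

```bash
python3 -m pendant '[[-1,50,-2,0,0,0,0],[-1,50,0,0,0,0,0],[-1,50,0,0,0,0,0],[-1,40,0,0,0,0,0],[-1,20,0,0,0,0,0],[-1,15,0,0,0,0,0],[-1,14,0,0,0,0,0],[-1,0,0,0,0,0,0]]' 30; python3 go.py 0.4866 -0.3905 0.090 -14.6
python3 - <<'E'
from fit import *
cv2.imwrite('pics/e.png',cv2.cvtColor(camera('wrist'),cv2.COLOR_RGB2BGR))
E
```

```text
time_s: 4.6
position: [0.4872, -0.3893, 0.09]
eef_rot: [-0.432, -0.559, -0.433, 0.56]
wrist_force: [0.4, 0.5, 0.7]
gripper_width: 0.0932
t 4.6 pos [ 0.4872 -0.3893  0.09  ] yaw_y -14.59 q7 0.05 F [0.4 0.5 0.7] w 0.0932
shift mm (tool axes now) [ 0.  -0.3  1.3]
turn deg [ 0.  -0.   0.1] then shift [ 0.  -0.3  1.3]
turn deg [-1.8e+02 -1.0e-01 -0.0e+00] then shift [ 0.   0.3 -1.3]
```

View pics/e.png

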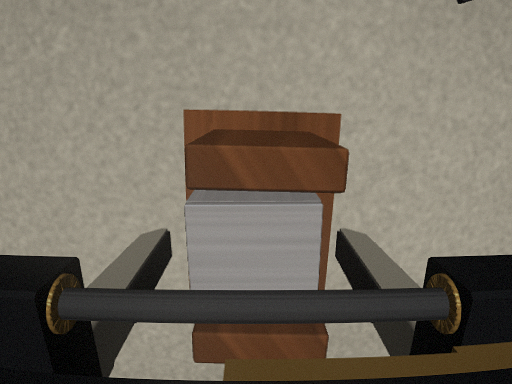

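The fingers straddle the cover symmetrically: fingertips at cols 170 and 338, cover at 186–322. Closing and lifting.

```bash
python3 -m pendant '[[1,0,0,0,0,0,0],[1,0,0,0,0,0,0],[1,0,0,0,0,0,0],[1,0,0,0,0,0,0],[1,0,0,0,0,0,0],[1,0,0,0,0,0,0]]' 30; python3 -m pendant '[[1,-5,0,0,0,0,0],[1,-20,0,0,0,0,0],[1,-35,0,0,0,0,0],[1,-35,0,0,0,0,0],[1,-25,0,0,0,0,0],[1,-10,0,0,0,0,0],[1,0,0,0,0,0,0]]';  python3 go.py 0.49 -0.2 0.22 -14.6
```

```text
time_s: 5.4
position: [0.4878, -0.3892, 0.0909]
eef_rot: [0.433, 0.559, 0.432, -0.559]
wrist_force: [-0.9, 0.1, 5.3]
gripper_width: 0.0657
time_s: 6.28
position: [0.4876, -0.3892, 0.2206]
eef_rot: [-0.433, -0.559, -0.432, 0.559]
wrist_force: [-0.5, -0.8, -1.9]
gripper_width: 0.0656
t 6.28 pos [ 0.4876 -0.3892  0.2206] yaw_y -14.57 q7 0.12 F [-0.5 -0.8 -1.9] w 0.0656
shift mm (tool axes now) [   0.5  -45.2 -183.7]
turn deg [ 0.  0. -0.] then shift [   0.6  -45.3 -183.7]
turn deg [-180.    0.    0.] then shift [  0.6  45.3 183.7]
```

```bash
python3 -m pendant '[[1,0,-6,-23,0,0,0],[1,0,-6,-23,0,0,0],[1,0,-6,-23,0,0,0],[1,0,-6,-23,0,0,0],[1,0,-6,-23,0,0,0],[1,0,-6,-23,0,0,0],[1,0,-6,-23,0,0,0],[1,0,-4,-23,0,0,0]]'; python3 -m pendant '[[1,15,0,0,0,0,0],[1,30,0,0,0,0,0],[1,35,0,0,0,0,0],[1,30,0,0,0,0,0],[1,15,0,0,0,0,0],[1,8,0,0,0,0,0],[1,4,0,0,0,0,0],[1,0,0,0,0,0,0]]';  python3 go.py 0.49 -0.2 0.081 -14.6
```

```text
time_s: 7.28
position: [0.489, -0.1972, 0.2206]
eef_rot: [-0.433, -0.559, -0.433, 0.559]
wrist_force: [-0.0, -0.3, -1.9]
gripper_width: 0.0656
time_s: 8.28
position: [0.4897, -0.1996, 0.084]
eef_rot: [0.433, 0.559, 0.432, -0.559]
wrist_force: [-0.2, 0.4, -1.3]
gripper_width: 0.0657
t 8.28 pos [ 0.4897 -0.1996  0.084 ] yaw_y -14.57 q7 -0.32 F [-0.2  0.4 -1.3] w 0.0657
shift mm (tool axes now) [3.  0.4 0.3]
turn deg [ 0.  0. -0.] then shift [3.  0.4 0.3]
turn deg [-1.8e+02  1.0e-01  0.0e+00] then shift [ 3.  -0.4 -0.3]
```

```bash
python3 -m pendant '[[1,1.5,0,0,0,0,0],[1,1.5,0,0,0,0,0],[1,0.5,0,0,0,0,0],[1,0,0,0,0,0,0]]'; python3 -m pendant '[[-1,0,0,0,0,0,0],[-1,0,0,0,0,0,0],[-1,0,0,0,0,0,0],[-1,0,0,0,0,0,0],[-1,-25,0,0,0,0,0],[-1,-50,0,0,0,0,0],[-1,-40,0,0,0,0,0],[-1,0,0,0,0,0,0]]';  python3 go.py 0.49 -0.2 0.068 75.4
python3 - <<'E'
from fit import *
p=camera_params('wrist');im=camera('wrist');d=cv2.cvtColor(im,cv2.COLOR_RGB2BGR)
for b in COVER[:1]: cv2.polylines(d,[cv2.convexHull(proj(place(b,.4897,-.1996,np.radians(-14.6)),p).astype(np.float32)).astype(int)],1,(0,255,0))
cv2.imwrite('pics/f.png',d);print(models.spot_point('cover','wrist')[:1])
E
```

```text
time_s: 8.78
position: [0.4896, -0.1996, 0.0809]
eef_rot: [0.433, 0.559, 0.432, -0.559]
wrist_force: [-1.0, 0.6, 6.8]
gripper_width: 0.0656
time_s: 9.78
position: [0.4908, -0.2, 0.1978]
eef_rot: [0.434, 0.56, 0.431, -0.558]
wrist_force: [-0.5, -0.3, -0.5]
gripper_width: 0.0928
t 9.78 pos [ 0.4908 -0.2     0.1978] yaw_y -14.59 q7 -0.22 F [-0.5 -0.3 -0.5] w 0.0928
shift mm (tool axes now) [ 1.298e+02 -1.400e+00  1.000e-01]
turn deg [-90.    0.3  -0.2] then shift [129.8  -0.2  -0.7]
turn deg [90.  -0.2 -0.3] then shift [129.8   0.2   0.7]
[{'centre': [0.4908, -0.2015, 0.003], 'conf': 0.73}]
```

View pics/f.png

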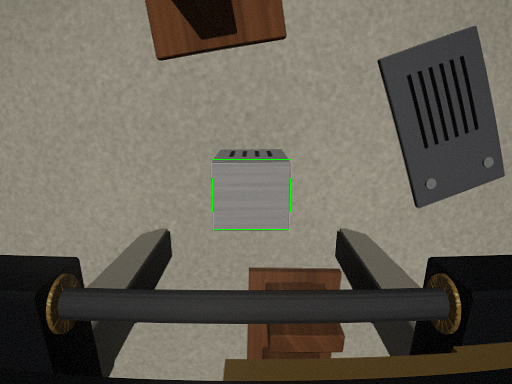

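```bash
python3 -m pendant '[[-1,0,0,0,-10,0,0],[-1,0,0,0,-10,0,0],[-1,0,0,0,-10,0,0],[-1,0,0,0,-10,0,0],[-1,0,0,0,-10,0,0],[-1,0,0,0,-10,0,0],[-1,0,0,0,-10,0,0],[-1,0,0,0,-10,0,0]]'>/dev/null; python3 -m pendant '[[-1,0,0,0,-10,0,0],[-1,20,0,0,0,0,0],[-1,20,0,0,0,0,0],[-1,0,0,0,0,0,0],[-1,0,0,0,0,0,0]]';  python3 go.py 0.4900 -0.1998 0.068 75.4
```

```text
time_s: 11.5
position: [0.4894, -0.1991, 0.1548]
eef_rot: [0.701, 0.09, 0.702, -0.089]
wrist_force: [0.5, -1.2, 0.3]
gripper_width: 0.093
t 11.5 pos [ 0.4894 -0.1991  0.1548] yaw_y 75.47 q7 0.98 F [ 0.5 -1.2  0.3] w 0.093
shift mm (tool axes now) [86.8 -0.5  0.9]
turn deg [ 0.1 -0.1 -0. ] then shift [86.8 -0.5  0.8]
turn deg [-1.799e+02  1.000e-01 -1.000e-01] then shift [86.8  0.5 -0.8]
```

```bash
python3 -m pendant '[[-1,25,0,0,0,0,0],[-1,30,0,0,0,0,0],[-1,20,0,0,0,0,0],[-1,12,0,0,0,0,0],[-1,0,0,0,0,0,0]]';python3 -m pendant '[[1,0,0,0,0,0,0],[1,0,0,0,0,0,0],[1,0,0,0,0,0,0],[1,0,0,0,0,0,0],[1,0,0,0,0,0,0],[1,0,0,0,0,0,0]]' 30; python3 go.py 0.49 -0.2 0.068 75.4; python3 -m pendant '[[1,-10,0,0,0,0,0],[1,-30,0,0,0,0,0],[1,-50,0,0,0,0,0],[1,-50,0,0,0,0,0],[1,-30,0,0,0,0,0],[1,-15,0,0,0,0,0],[1,0,0,0,0,0,0]]';  python3 go.py 0.49 -0.2 0.253 -5
```

```text
time_s: 12.12
position: [0.4894, -0.1994, 0.068]
eef_rot: [0.701, 0.09, 0.702, -0.089]
wrist_force: [-0.3, 0.6, -0.0]
gripper_width: 0.093
time_s: 12.88
position: [0.4895, -0.1996, 0.0684]
eef_rot: [0.701, 0.09, 0.701, -0.09]
wrist_force: [-0.8, -0.4, 5.2]
gripper_width: 0.0597
t 12.88 pos [ 0.4895 -0.1996  0.0684] yaw_y 75.43 q7 0.82 F [-0.8 -0.4  5.2] w 0.0597
shift mm (tool axes now) [ 0.4 -0.2  0.6]
turn deg [0. 0. 0.] then shift [ 0.4 -0.2  0.6]
turn deg [-180.   -0.    0.] then shift [ 0.4  0.2 -0.6]
time_s: 13.75
position: [0.4894, -0.1997, 0.2535]
eef_rot: [0.702, 0.09, 0.701, -0.09]
wrist_force: [0.4, 0.4, -1.5]
gripper_width: 0.0602
t 13.75 pos [ 0.4894 -0.1997  0.2535] yaw_y 75.42 q7 1.12 F [ 0.4  0.4 -1.5] w 0.0602
shift mm (tool axes now) [ 0.5 -0.1  0.7]
turn deg [80.4  0.1 -0. ] then shift [0.5 0.6 0.3]
turn deg [-99.6   0.    0.1] then shift [ 0.5 -0.6 -0.3]
```

```bash
python3 -m pendant '[[1,0,0,0,10,0,0],[1,0,0,0,10,0,0],[1,0,0,0,10,0,0],[1,0,0,0,10,0,0],[1,0,0,0,10,0,0],[1,0,0,0,10,0,0],[1,0,0,0,10,0,0],[1,0,0,0,10.4,0,0]]'>/dev/null; python3 -m pendant '[[1,-10,0,-25,0,0,0],[1,-10,0,-25,0,0,0],[1,-10,0,-25,0,0,0],[1,-10,0,-25,0,0,0],[1,0,0,0,0,0,0],[1,0,0,0,0,0,0]]';  python3 go.py 0.500 0.0075 0.253 -5
python3 - <<'E'
from fit import *
p=camera_params('wrist');im=camera('wrist');d=cv2.cvtColor(im,cv2.COLOR_RGB2BGR)
for b in STAND: cv2.polylines(d,[cv2.convexHull(proj(place(b,.5001,.0074,np.radians(-4.9)),p).astype(np.float32)).astype(int)],1,(0,255,0))
cv2.imwrite('pics/g.png',d);print(models.spot_point('stand','wrist')[:1],models.spot_point('bar_mid','wrist')[:1])
np.savez('w2.npz',im=im,R=p['R'],t=p['t'])
L=models.outline_of('stand','wrist')
if L: np.save('w2m.npy',L[0]['region']);print(L[0]['conf'])
E
```

```text
time_s: 15.5
position: [0.4974, -0.1005, 0.2918]
eef_rot: [-0.477, -0.521, -0.478, 0.522]
wrist_force: [0.1, 0.1, -1.5]
gripper_width: 0.0598
t 15.5 pos [ 0.4974 -0.1005  0.2918] yaw_y -4.97 q7 -0.22 F [ 0.1  0.1 -1.5] w 0.0598
shift mm (tool axes now) [  38.8   -6.7 -107.8]
turn deg [0.  0.  0.1] then shift [  38.8   -6.9 -107.8]
turn deg [-180.    -0.2    0. ] then shift [ 38.8   6.9 107.8]
[{'centre': [0.501, 0.0102, -0.002], 'conf': 0.64}] [{'centre': [0.5025, 0.0078, 0.1141], 'conf': 0.91}]
0.65
```

View pics/g.png

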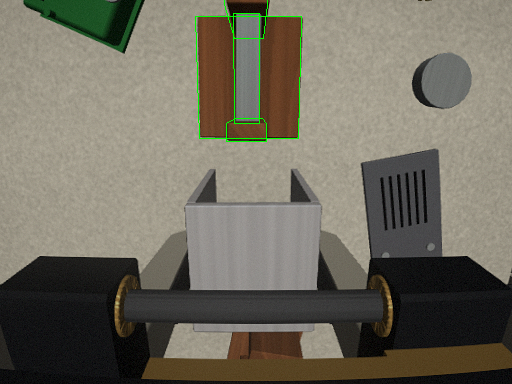

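The stand overlay lies on the bar (cols 235–259, rows 13–123), and the cover is held level, open ends along the bar. Moving above the bar and lowering most of the way.

```bash
python3 -m pendant '[[1,0,-2,-27,0,0,0],[1,0,-2,-27,0,0,0],[1,0,-2,-27,0,0,0],[1,0,-1,-27,0,0,0],[1,20,0,0,0,0,0],[1,20,0,0,0,0,0],[1,0,0,0,0,0,0],[1,0,0,0,0,0,0]]';  python3 go.py 0.5005 0.0075 0.110 -5
```

```text
time_s: 16.7
position: [0.5008, 0.0081, 0.2535]
eef_rot: [0.478, 0.521, 0.478, -0.521]
wrist_force: [-0.4, 0.8, -1.4]
gripper_width: 0.0596
t 16.7 pos [0.5008 0.0081 0.2535] yaw_y -4.99 q7 -0.49 F [-0.4  0.8 -1.4] w 0.0596
shift mm (tool axes now) [143.5  -0.2   0.6]
turn deg [ 0. -0. -0.] then shift [143.5  -0.2   0.6]
turn deg [-180.    0.   -0.] then shift [143.5   0.2  -0.6]
```

```bash
python3 - <<'E'
from fit import *
from go import state
o,A=state()
ims=[]
for c,w in(('scene',(150,150)),('side',(200,120))):
    p=camera_params(c);im=camera(c);d=cv2.cvtColor(im,cv2.COLOR_RGB2BGR)
    x,y,z=o['position'];yw=np.radians(-5+90)
    for b in COVER: cv2.polylines(d,[cv2.convexHull(proj(place(b,x,y,yw,z-.0684),p).astype(np.float32)).astype(int)],1,(0,255,0))
    ims.append(cv2.resize(d[w[1]-30:w[1]+110,w[0]:w[0]+140],(400,400),interpolation=cv2.INTER_CUBIC))
cv2.imwrite('pics/h.png',np.hstack(ims))
E
```

```text
(no output)
```

View pics/h.png

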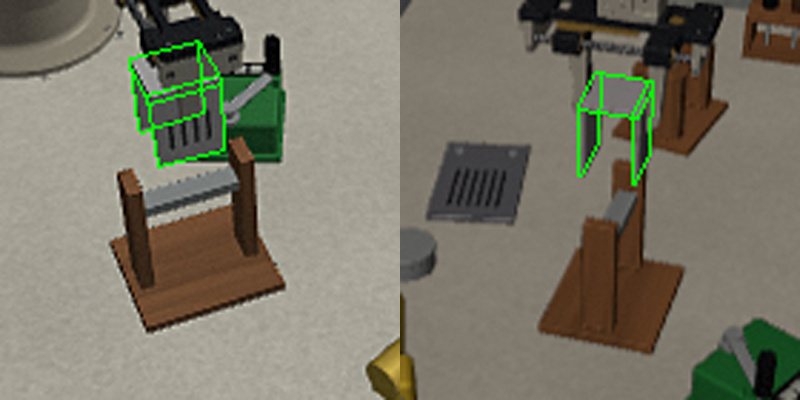

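Both views show the held cover where the model predicts, centred over the bar. Lowering.

```bash
python3 -m pendant '[[1,15,0,0,0,0,0],[1,25,0,0,0,0,0],[1,30,0,0,0,0,0],[1,30,0,0,0,0,0],[1,20,0,0,0,0,0],[1,15,0,0,0,0,0],[1,4,0,0,0,0,0],[1,0,0,0,0,0,0]]';  python3 -m pendant '[[1,1.5,0,0,0,0,0],[1,1.5,0,0,0,0,0],[1,1.5,0,0,0,0,0],[1,0,0,0,0,0,0]]'; python3 go.py 0.5005 0.0075 0.110 -5
```

```text
time_s: 17.8
position: [0.5006, 0.0084, 0.1142]
eef_rot: [0.478, 0.521, 0.478, -0.521]
wrist_force: [-0.2, -0.8, -2.5]
gripper_width: 0.0596
time_s: 18.3
position: [0.5004, 0.0083, 0.1096]
eef_rot: [-0.478, -0.521, -0.478, 0.521]
wrist_force: [-1.4, 0.5, -1.7]
gripper_width: 0.0602
t 18.3 pos [0.5004 0.0083 0.1096] yaw_y -4.96 q7 -0.69 F [-1.4  0.5 -1.7] w 0.0602
shift mm (tool axes now) [-0.4  0.2  0.8]
turn deg [0. 0. 0.] then shift [-0.4  0.2  0.8]
turn deg [-180.   -0.    0.] then shift [-0.4 -0.2 -0.8]
```

Not touching yet; going down a fraction at a time.

```bash
python3 -m pendant '[[1,0.5,0,0,0,0,0],[1,0.5,0,0,0,0,0],[1,0,0,0,0,0,0]]'; python3 -m pendant '[[1,0.5,0,0,0,0,0],[1,0,0,0,0,0,0]]'
```

```text
time_s: 18.68
position: [0.5005, 0.0083, 0.1093]
eef_rot: [0.478, 0.521, 0.478, -0.521]
wrist_force: [-3.0, 0.1, 11.1]
gripper_width: 0.0595
time_s: 18.92
position: [0.5004, 0.0083, 0.1093]
eef_rot: [0.478, 0.521, 0.477, -0.521]
wrist_force: [-5.4, -0.6, 18.4]
gripper_width: 0.06
```

```bash
python3 -m pendant '[[1,-0.7,0,0,0,0,0],[-1,0,0,0,0,0,0],[-1,0,0,0,0,0,0],[-1,0,0,0,0,0,0],[-1,0,0,0,0,0,0],[-1,0,0,0,0,0,0]]'; python3 -m pendant '[[-1,-10,0,0,0,0,0],[-1,-20,0,0,0,0,0],[-1,-40,0,0,0,0,0],[-1,-50,0,0,0,0,0],[-1,-40,0,0,0,0,0],[-1,0,0,0,0,0,0]]'; python3 go.py 0.46 0.49 0.3 -5
python3 - <<'E'
from fit import *
p=camera_params('wrist');im=camera('wrist');d=cv2.cvtColor(im,cv2.COLOR_RGB2BGR)
ims=[d]
im=camera('side');d=cv2.cvtColor(im,cv2.COLOR_RGB2BGR)
for t in('counter','lever_post','lever_pivot'): print(t,[np.round(e['centre'],4).tolist() for e in models.spot_point(t,'side') if abs(e['centre'][0]-.52)<.06 and abs(e['centre'][1]-.385)<.06])
ims.append(cv2.resize(d[110:230,220:330],(352,384),interpolation=cv2.INTER_CUBIC))
camera('scene')
for t in('counter','lever_post','lever_pivot'): print(t,[np.round(e['centre'],4).tolist() for e in models.spot_point(t,'scene') if abs(e['centre'][0]-.52)<.06 and abs(e['centre'][1]-.385)<.06])
cv2.imwrite('pics/i.png',cv2.resize(np.hstack(ims),(800,356)))
E
```

```text
time_s: 19.68
position: [0.5004, 0.0083, 0.1087]
eef_rot: [-0.478, -0.521, -0.478, 0.521]
wrist_force: [0.1, -0.1, 0.1]
gripper_width: 0.093
time_s: 20.42
position: [0.5017, 0.0086, 0.2722]
eef_rot: [0.479, 0.523, 0.476, -0.52]
wrist_force: [0.2, -0.1, -2.0]
gripper_width: 0.0932
t 20.43 pos [0.5017 0.0086 0.2722] yaw_y -4.99 q7 -0.48 F [ 0.2 -0.1 -2. ] w 0.0932
shift mm (tool axes now) [ -28.1  -83.2 -476. ]
turn deg [ 0.  -0.  -0.3] then shift [ -27.8  -83.5 -476. ]
turn deg [-180.     0.5   -0. ] then shift [-27.8  83.5 476. ]
counter [[0.5146, 0.3691, -0.0017]]
lever_post [[0.5021, 0.4176, 0.1082]]
lever_pivot [[0.5568, 0.3543, 0.0614]]
counter [[0.5137, 0.3697, 0.0009]]
lever_post [[0.5047, 0.423, 0.1145]]
lever_pivot [[0.5587, 0.3562, 0.0601]]
```

View pics/i.png

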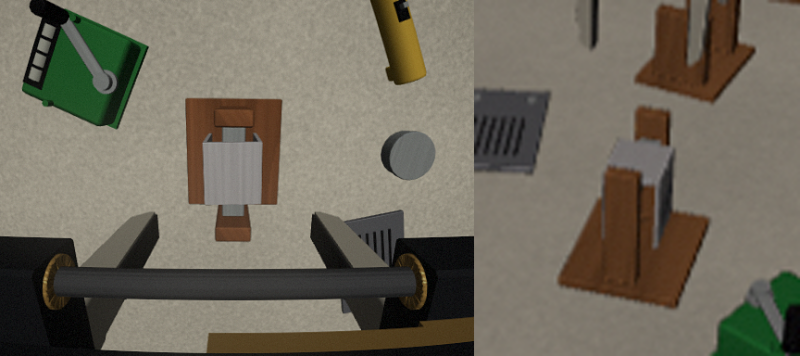

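The cover hangs centred and level on the bar in both views. Next is the lever. I'll push the post with closed fingers along the counter's -y, starting from its +y side.

```bash
python3 -m pendant '[[1,0,0,0,7,0,0],[1,0,0,0,6.4,0,0]]' >/dev/null; python3 go.py 0.5093 0.4595 0.25 -18.3; python3 -c "
from rig import env;import numpy as np;print(np.round(env.get_obs()['q'],2))"
```

```text
t 21.12 pos [0.5003 0.0084 0.2683] yaw_y -18.57 q7 -0.69 F [0.  0.2 0. ] w 0.0776
shift mm (tool axes now) [  18.4 -135.2 -430.5]
turn deg [-0.3  0.   0.1] then shift [  18.3 -133.1 -431.1]
turn deg [ 1.797e+02  1.000e-01 -0.000e+00] then shift [ 18.3 133.1 431.1]
[ 0.26  0.33 -0.5   2.04  0.21  0.82 -0.69]
```

```bash
python3 -m pendant '[[1,0,-17,-54,0,0,0],[1,0,-17,-54,0,0,0],[1,0,-17,-54,0,0,0],[1,0,-17,-54,0,0,0],[1,0,-17,-54,0,0,0],[1,0,-17,-54,0,0,0],[1,0,-17,-54,0,0,0],[1,0,-16,-53,0,0,0]]' >/dev/null; python3 -m pendant '[[1,0,0,0,0,0,0],[1,0,0,0,0,0,0]]'; python3 go.py 0.5093 0.4595 0.095 -18.3
python3 - <<'E'
from fit import *
p=camera_params('wrist');im=camera('wrist');d=cv2.cvtColor(im,cv2.COLOR_RGB2BGR)
a=np.radians(-18.3);K=lambda x,y,z:place(np.array([[x,y,z]]),.5142,.3694,a)[0]
cv2.polylines(d,[proj([K(x,y,.055) for x,y in((-.06,-.06),(.06,-.06),(.06,.06),(-.06,.06))],p).astype(int)],1,(0,255,0))
for q in(K(-.0255,.0475,.113),K(.045,0,.067)): cv2.circle(d,tuple(int(v) for v in proj([q],p)[0]),4,(0,0,255),1)
for t in('counter','lever_post','lever_pivot'): print(t,[(np.round(e['centre'],4).tolist(),round(e['conf'],2)) for e in models.spot_point(t,'wrist')])
cv2.imwrite('pics/j.png',d)
E
```

```text
time_s: 22.38
position: [0.5079, 0.4593, 0.2679]
eef_rot: [-0.414, -0.573, -0.414, 0.574]
wrist_force: [-0.2, -1.0, -0.3]
gripper_width: 0.0003
t 22.38 pos [0.5079 0.4593 0.2679] yaw_y -18.34 q7 -1.42 F [-0.2 -1.  -0.3] w 0.0003
shift mm (tool axes now) [172.9   1.3  -1. ]
turn deg [-0.   0.1  0. ] then shift [172.9   1.3  -0.7]
turn deg [180.    0.   -0.2] then shift [172.9  -1.3   0.7]
counter [([0.5154, 0.3723, 0.0031], 0.81), ([0.5278, 0.582, 0.0036], 0.65), ([0.7142, 0.4146, -0.0067], 0.64)]
lever_post [([0.5081, 0.6315, 0.1106], 0.9), ([0.7108, 0.4663, 0.1135], 0.88), ([0.51, 0.4236, 0.1139], 0.56)]
lever_pivot [([0.5575, 0.3536, 0.0608], 0.94), ([0.5715, 0.5722, 0.0608], 0.92), ([0.7599, 0.3976, 0.0603], 0.71)]
```

View pics/j.png

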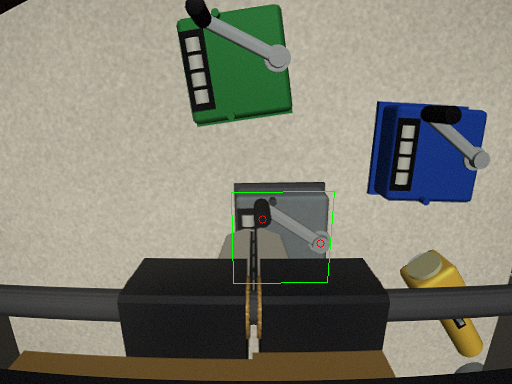

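The overlay agrees with the grey counter: post top at (262, 218), pivot at (320, 243). Descending behind the post.

```bash
python3 -m pendant '[[1,30,0,0,0,0,0],[1,40,0,0,0,0,0],[1,40,0,0,0,0,0],[1,40,0,0,0,0,0],[1,16,0,0,0,0,0],[1,7,0,0,0,0,0],[1,0,0,0,0,0,0]]'; python3 -m pendant '[[1,0,0,6,0,0,0],[1,0,0,6,0,0,0],[1,0,0,6,0,0,0],[1,0,0,6,0,0,0],[1,0,0,6,0,0,0],[1,0,0,0,0,0,0]]'; python3 -c "
from fit import *
camera('side');print([np.round(e['centre'],4).tolist() for e in models.spot_point('lever_post','side') if abs(e['centre'][0]-.5)<.06 and abs(e['centre'][1]-.385)<.08])"
```

```text
time_s: 23.45
position: [0.5085, 0.4602, 0.0966]
eef_rot: [0.414, 0.574, 0.414, -0.573]
wrist_force: [-0.6, 0.7, 0.7]
gripper_width: 0.0002
time_s: 24.2
position: [0.4985, 0.4312, 0.0959]
eef_rot: [0.414, 0.573, 0.414, -0.573]
wrist_force: [-0.6, 2.8, 1.2]
gripper_width: 0.0005
[]
```

```bash
python3 -m pendant '[[1,0,0,9,0,0,0],[1,0,0,9,0,0,0],[1,0,0,9,0,0,0],[1,0,0,9,0,0,0],[1,0,0,9,0,0,0],[1,0,0,9,0,0,0],[1,0,0,0,0,0,0]]';python3 -m pendant '[[1,0,0,7,0,0,0],[1,0,0,7,0,0,0],[1,0,0,7,0,0,0],[1,0,0,4,0,0,0],[1,0,0,0,0,0,0]]'; python3 -m pendant '[[1,0,0,1.5,0,0,0],[1,0,0,1.5,0,0,0],[1,0,0,0,0,0,0]]'; python3 go.py 0.4744 0.3537 0.095 -18.3
```

```text
time_s: 25.18
position: [0.482, 0.3791, 0.0958]
eef_rot: [-0.414, -0.574, -0.413, 0.574]
wrist_force: [1.9, 2.8, -3.4]
gripper_width: 0.0004
time_s: 25.8
position: [0.4759, 0.3573, 0.0964]
eef_rot: [0.414, 0.575, 0.414, -0.572]
wrist_force: [6.3, 4.3, -1.5]
gripper_width: 0.0004
time_s: 26.18
position: [0.4754, 0.355, 0.0965]
eef_rot: [0.414, 0.575, 0.414, -0.572]
wrist_force: [7.5, 5.3, -2.3]
gripper_width: 0.0003
t 26.18 pos [0.4754 0.355  0.0965] yaw_y -18.39 q7 -1.52 F [ 7.5  5.3 -2.3] w 0.0003
shift mm (tool axes now) [ 1.5 -0.6  1.6]
turn deg [-0.1 -0.3 -0.2] then shift [ 1.5 -0.6  1.6]
turn deg [179.9  -0.3   0.4] then shift [ 1.5  0.6 -1.6]
```

```bash
python3 - <<'E'
from fit import *
a=np.radians(-18.3);K=lambda x,y,z:place(np.array([[x,y,z]]),.5142,.3694,a)[0]
ims=[]
for c in('scene','side'):
    p=camera_params(c);im=camera(c);d=cv2.cvtColor(im,cv2.COLOR_RGB2BGR)
    print(c,[np.round(e['centre'],4).tolist() for e in models.spot_point('lever_post',c)])
    u=proj([K(-.02,0,.08)],p)[0].astype(int)
    s=5;cr=d[u[1]-45:u[1]+45,u[0]-40:u[0]+40];cr=cv2.resize(cr,None,fx=s,fy=s,interpolation=cv2.INTER_CUBIC)
    off=u-[40,45]
    for ang in(146,180,214):
        for z,col in((.113,(0,0,255)),(.067,(255,255,0))):
            q=K(.045+.085*np.cos(np.radians(ang)),.085*np.sin(np.radians(ang)),z)
            cv2.circle(cr,tuple(int(v) for v in (proj([q],p)[0]-off+.5)*s),5,col,1)
    ims.append(cr)
cv2.imwrite('pics/k.png',np.hstack(ims))
E
```

```text
scene [[0.7104, 0.4613, 0.1148], [0.3248, 0.1952, 0.1138], [0.4718, 0.337, 0.1181], [0.5104, 0.6337, 0.1114]]
side [[0.5146, 0.6301, 0.1121], [0.4726, 0.3323, 0.1099], [0.3199, 0.1941, 0.1103], [0.7088, 0.467, 0.1136]]
```

View pics/k.png

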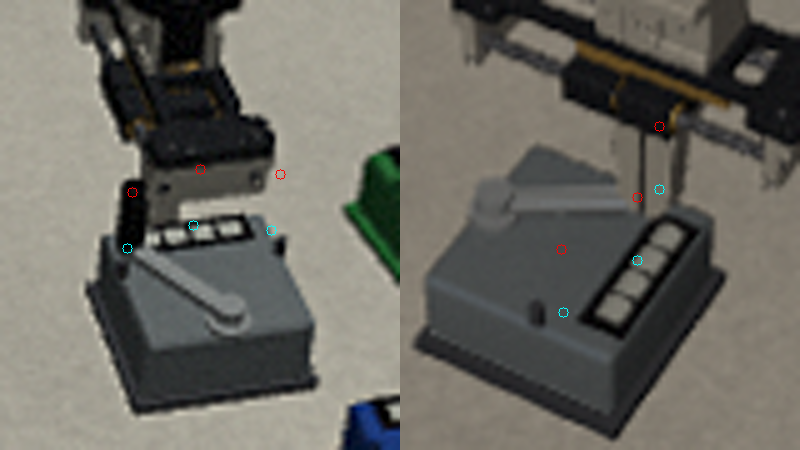

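The post is close to its stop: scene view, post top at (132, 185) against the predicted stop circle at (132, 192). The force hasn't risen sharply yet, so I'll push on gently.

```bash
python3 -m pendant '[[1,0,0,1.5,0,0,0],[1,0,0,1.5,0,0,0],[1,0,0,0,0,0,0]]'|sed -n '2p;4p'; python3 -m pendant '[[1,0,0,1.5,0,0,0],[1,0,0,0,0,0,0]]'|sed -n '2p;4p'
```

```text
position: [0.4748, 0.3524, 0.0966]
wrist_force: [8.4, 5.7, -1.2]
position: [0.4744, 0.3512, 0.0966]
wrist_force: [9.3, 7.2, -1.7]
```

```bash
for i in 1 2; do python3 -m pendant '[[1,0,0,1,0,0,0],[1,0,0,1,0,0,0],[1,0,0,0,0,0,0]]'|sed -n '2p;4p'; done; python3 - <<'E'
from fit import *
for c in('scene','side'):
    camera(c);print(c,[np.round(e['centre'],4).tolist() for e in models.spot_point('lever_post',c) if abs(e['centre'][1]-.34)<.04])
E
```

```text
position: [0.4742, 0.3504, 0.0967]
wrist_force: [9.7, 8.9, -3.4]
position: [0.4743, 0.35, 0.0968]
wrist_force: [12.2, 12.7, -8.5]
scene [[0.4751, 0.3317, 0.1148]]
side [[0.5558, 0.3549, 0.0581]]
```

```bash
python3 -m pendant '[[1,0,0,1.5,0,0,0],[1,0,0,1.5,0,0,0],[1,0,0,0,0,0,0]]'|sed -n '2p;4p'; python3 -c "
from fit import *
for c in('scene','side'):
    camera(c);print(c,[np.round(e['centre'],4).tolist() for e in models.spot_point('lever_post',c) if abs(e['centre'][1]-.34)<.04])"
```

```text
position: [0.4743, 0.3496, 0.097]
wrist_force: [15.9, 19.7, -15.0]
scene [[0.473, 0.3301, 0.1132]]
side [[0.4737, 0.328, 0.1088]]
```

Firmly at the stop: 3 mm commanded gave 0.4 mm of motion while the force rose to about 25 N. Now letting the lever come back, then clearing.

```bash
python3 -m pendant '[[1,0,0,-6,0,0,0],[1,0,0,-12,0,0,0],[1,0,0,-14,0,0,0],[1,0,0,-14,0,0,0],[1,0,0,-14,0,0,0],[1,0,0,-14,0,0,0],[1,0,0,-12,0,0,0],[1,0,0,-10,0,0,0]]' | sed -n '2p;4p'; python3 -m pendant '[[1,0,0,-10,0,0,0],[1,0,0,-12,0,0,0],[1,0,0,-12,0,0,0],[1,0,0,0,0,0,0],[1,-40,0,0,0,0,0],[1,-50,0,0,0,0,0],[1,-50,0,0,0,0,0],[1,-30,0,0,0,0,0]]';python3 -m pendant '[[1,0,0,-40,0,0,0],[1,0,0,-40,0,0,0],[1,0,0,0,0,0,0],[1,0,0,0,0,0,0]]' | tail -2
python3 - <<'E'
from fit import *
ims=[]
for c,w in(('scene',[150,120,250,190]),('side',[180,110,160,190])):
    im=camera(c)
    for t in('lever_post','cover','torch','flux_tin','panel'): print(c,t,[np.round(e['centre'],3).tolist() for e in models.spot_point(t,c)][:4])
    x,y,W,H=w;d=cv2.cvtColor(im,cv2.COLOR_RGB2BGR)
    if c=='side': d=d[110:300,180:370]
    else: d=d[100:290,160:350]
    ims.append(cv2.resize(d,(400,400),interpolation=cv2.INTER_CUBIC))
cv2.imwrite('pics/l.png',np.hstack(ims))
E
```

```text
position: [0.4996, 0.4341, 0.0956]
wrist_force: [0.8, 0.4, 0.6]
time_s: 30.52
position: [0.5103, 0.466, 0.2686]
eef_rot: [0.414, 0.574, 0.414, -0.573]
wrist_force: [-0.2, 0.2, -0.5]
gripper_width: 0.0004
wrist_force: [-0.1, -0.9, -0.7]
gripper_width: 0.0006
scene lever_post [[0.319, 0.196, 0.114], [0.505, 0.422, 0.114], [0.509, 0.629, 0.114], [0.711, 0.46, 0.117]]
scene cover []
scene torch [[0.72, 0.171, -0.005], [0.498, 0.007, -0.001]]
scene flux_tin [[0.749, -0.016, 0.001], [0.501, 0.01, 0.044]]
scene panel [[0.707, -0.19, 0.005]]
side lever_post [[0.514, 0.63, 0.111], [0.504, 0.417, 0.108], [0.714, 0.467, 0.11], [0.32, 0.193, 0.11]]
side cover [[0.499, 0.012, 0.038]]
side torch [[0.711, 0.171, 0.004]]
side flux_tin []
side panel []
```

View pics/l.png

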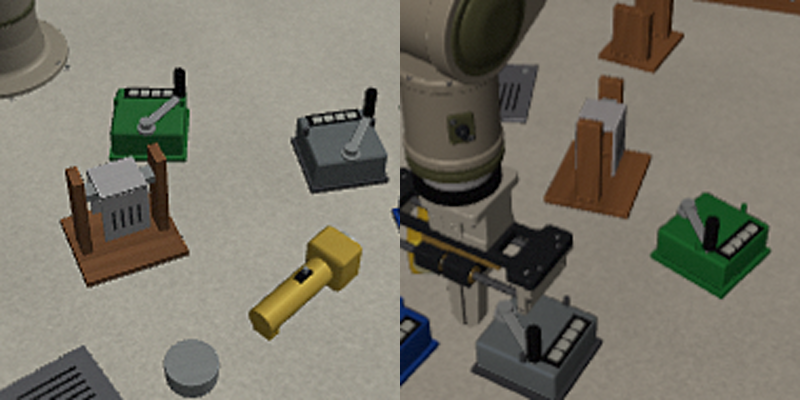

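Both views show the lever back at rest, post at about (0.505, 0.42). The cover hangs level between the uprights, the bystanders haven't moved and the arm is clear.

```bash
python3 -c "
from rig import env
print(env.hand_in(), env.get_obs()['time_s'])"
```

```text
the job is handed in; nothing more can be done
the job is handed in; nothing more can be done
```

The cover now hangs level on the drying stand's bar, the job is counted on the grey counter, and I've handed it in. The arm's clock read about 32 s of the 72 s allowed.

- **Cover:** I lifted it out of the bay by its open ends, set it on the bench, gripped it again by its side walls and lowered it astride the bar. The last pictures show it centred between the uprights and level. The side camera's network puts its origin at (0.499, 0.012, 0.038), against (0.500, 0.0075, 0.041) expected.
- **Counter:** I pushed the post with closed fingers until it stopped moving. At the end, 3 mm of commanded motion gave only 0.4 mm while the push rose to about 25 N. The post was then within a few millimetres of the predicted stop position. The lever then came back to rest, with the post at about (0.505, 0.42), as before.
- **Bystanders:** In the last scene picture the networks place the torch, tin and panel within about 4 mm of their first positions, with the arm clear of everything.

**Checks that failed or disagreed:**
- In the final pictures the scene network did not find the cover, and the side network found neither tin nor panel. In each case the other camera did.
- In the middle of the push the force was partly sideways, probably pad friction. The first reading of the post fell 1–3° short of the stop, so I pushed further until it stalled.
- At the stop, one side-camera detection was plainly wrong; it reported a point near the pivot. The repeat agreed with the scene camera.

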